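Uncouple the blow nozzle from the bench air outlet and park it

TASK

Take the blow nozzle off the bench air outlet and stand it fully home in the free hole of the wooden nozzle rack, leaving the sleeve of the coupling sprung forward again. The brass sleeve has a safety notch: turn it clockwise while leaning on it only lightly, feel for the place where it drops over its pin, push it all the way down so that the nozzle pops up, then draw the nozzle out straight. Never lean hard on the sleeve's pin or wrench at a nozzle that is still locked, and leave the other nozzles and the things on the table where they are.

Things in the scene. Friction and masses are not known exactly. Their poses are not given: they have to be found in the camera images.
- outlet: Air outlet screwed to the table: 84 mm square steel flange, 46 mm aluminium block up to z 48 mm with gauge (robot's side, -x), valve (-y) and pipe (+x), all lower than 50 mm; coupling upright on top. Origin under the flange's centre = coupling axis, z up; it may be yawed 30 deg. Fixed.
- mouth (a point): Centre of the coupling's open upper end, 103 mm over the table; z up along the coupling's axis. The fixed barrel (25 mm across) ends here; the bore is 16.6 mm. The brass sleeve round it is 36 mm across, knurled, and reaches from 1 mm to 31 mm below this point; free room for fingers down to 50 mm below it.
- sleeve (a joint): Travel of the sleeve downward, m; 0 = forward. Locked it yields 1 to 2 mm, then bears on the pin; with the notch over the pin it goes 7 mm to a firm stop on the pin and the nozzle, unlocked, pops up 5 mm. Let go, it rises to 4 to 5 mm and stays until the nozzle is drawn out, then snaps to 0. Spring 4 N at 0, 8 N at 7 mm. To find the notch turn clockwise seen from above, by an unknown 12 to 75 deg.
- lock_pin: Steel stop pin, 4 mm square, in the barrel 34 mm below the mouth, under the sleeve's lower edge, on the outlet's -x side. The 6 mm wide notch in the sleeve's lower edge must come to stand over it (about 4 deg either way will do). It bears up to 35 N from the sleeve, locked or at its stop; pressing down with 5 to 15 N is plenty. Origin on the coupling's axis.
- nozzle: Blow nozzle, steel, 70 g, in the coupling at the start. Origin: centre of the underside of its shoulder (23 mm across, 2.5 mm thick), z up. Above: ringed round grip 16 mm across up to 22 mm, blunt tip up to 28 mm. Below: plug 15 mm across, 34 mm long, grooved, round nose. Locked, its origin is 1 mm above the mouth, popped up 5 to 6 mm; then about 5 N draw it out, clear when 35 mm up.
- rack: Beech block screwed to the table, 52 (x) x 170 (y) x 46 mm high, three holes in a row along its y, 55 mm apart. Origin at the centre of its underside, z up; it may be yawed 25 deg. Left or right of the outlet. Fixed.
- free_hole (a point): Centre of the mouth of the rack's free hole (its +y end), on the block's top, 46 mm over the table. Hole 18 mm across, 41 mm deep, edge chamfered 2 mm; a nozzle's shoulder rests on the block's top.
- fan_nozzle: Nozzle with a flat 34 mm wide fan head, parked in the rack's middle hole, 39 mm high above the block. Stays where it is. Origin at its shoulder.
- needle_nozzle: Nozzle with a long thin tip, parked in the rack's -y hole, 56 mm high above the block. Stays where it is. Origin at its shoulder.
- marker_c: White felt marker with a blue cap, 136 mm long, lying; bystander. Origin under its middle.
- brayer: Ink roller with a wooden handle, 191 mm long, lying; bystander. Origin under its middle.
- ink_jar_tangerine: Orange-capped ink jar, 74 mm across, 85 mm high, standing; bystander. Origin under its centre.
- squeegee_a: Wooden squeegee with yellow ink on its blade, 262 mm long, lying; bystander. Origin under its centre.
Not all that is in view belongs to the job. Of the things like the rack, leave any that is orange; of the rest the larger one is meant.

How it is judged:
By the outcome, as a careful person would: the job done as asked, in the order asked, and still so for the second after the job is handed in, with the robot touching nothing.
It also fails if it takes over 64 s, if anything falls off the work surface, if the arm or the gripper's body presses on something with over 40 N, if the wrist force passes 120 N, or if a joint passes its speed limit or range.

ROBOT

A 6-joint arm with a two-finger parallel gripper is mounted at the origin on the work surface; the furniture and walls round the work are solid. World frame = base frame: x ahead of the robot, y to its left, z up, the work surface at z = 0. Lengths are in m, angles in rad, forces in N, time in s.
With the tool pointing down it reaches from about 0.3 to 0.85 m from the base axis. Payload 5.4 kg.
Tool frame: the origin (TCP) lies at the very end of the fingers, on their centre line; the grasp point (between the pads) lies 19 mm behind it; x points along the fingers, y is the direction in which the jaws open and shut, and the axes are right-handed (so a half turn about x gives the same grasp; the last joint's range is limited). The gripper opens to 85 mm and grips with 20 to 120 N. Pads are 22 mm wide; open, the fingers measure 114 mm over their backs; the gripper's body (76 mm by 85 mm) begins 54 mm behind the grasp point. The pads swing forward as they close: fully open they stand 13 mm farther back than shut.
Start: joints at [-1.385, 0.158, 1.597, -0, 1.386, -0.21], TCP at [0.222, -0.531, 0.231] pointing down, gripper open.
Joint ranges: [-2.91, 2.91], [-0.94, 2.29], [0.18, 2.7], [-1.29, 4.43], [0.17, 2.64], [-3, 3]. Speed limits (rad/s): [2.57, 2.57, 3.14, 3.14, 3.14, 3.14].

INTERFACE

Orientations are given as a unit quaternion [w, x, y, z].
In Python, from plant import env gives the robot as it stands.
- The arm moves only by the shell command python3 -m handwheel 'ROWS' [FORCE]. ROWS is JSON, a list that holds one entry, the list of rows, each a list of 7 numbers: the shift along the tool's x, y, z in cm, then the turn, a rotation vector about the tool's x, y, z in degrees, then the closure, from 0 (fully open) to 1 (shut). In form: [[[tx, ty, tz, ax, ay, az, gripper], ...]]. A call has exactly 10 rows; each row shifts and turns the commanded pose from where the row before left it, along the tool's axes as they then stand; what a row does not reach is not made up. A row lasts 1/10 s, in which the tool goes at most 50 mm and 8.59 degrees, less where a joint would pass 70% of its speed; a pose out of reach is approached as far as the arm can. A call with a gripper value outside its range is refused whole. The fingers move at their own pace and stop on an object; FORCE is the grip in N (left out, the last holds). Time passes only in rows, so rows that do not move let the fingers close, or fill a call up. It gives the time, the measured TCP pose, the force and the opening at its end, in the units of the state.
- env.get_state(): the state, without advancing time (a new reading comes with each control period).
- env.camera(name): name is "side" or "top" or "wrist"; returns a dict with "color" (400x640x3 uint8, blue, green, red), "K" (3x3 intrinsics, pixels), "k1" (the pictures are not rectified: a ray, as slopes to the right and down, at radius r is drawn at 1 + k1 r^2 times it, then the intrinsics apply), "eye" and "orientation" of the camera in the world. Camera axes: x right, y down, z forward; pixel columns grow to the right and rows downward; lengths in m; the calibration is good to about 2 mm. A picture is of the moment at which its call begins. There is no depth.
- env.job_done(): hands the job in, once; it reports no verdict.
Trained networks look in the newest picture that a camera, given by its name, has taken for a name from the list of things; names that differ only in an ending like _2 or _b are one class to them, and where a whole thing is asked for, a point or a joint stands for the part that bears it (a point fixed in the world has none). Each returns a list of dicts, best first, with "conf" (0 to 1); they miss things now and then, are a little off and sometimes report something else, mostly with a low value. They report only what shows in the picture. A call takes as long as a camera call. They do not tell look-alikes from the thing itself.
- env.look_for(target, camera): "box" ([centre column, centre row, width, height] in pixels, round what is visible of it).
The state is a dict: "time": time; "joints": joint angles; "dq": joint speeds; "joint_efforts": joint torques, N m; "eef_pos": TCP position; "orientation": TCP orientation; "contact_force": force on the tool from outside, world axes, zero at the start; "moment": the same for the moment, N m; "gripper_width": opening from 0.0 (shut) to 1.0 (fully open).
Only numpy, scipy, OpenCV 4.12 (cv2) and the standard library are available. Lean on these libraries where they do the work, as an engineer would, in place of code of your own. Each camera call takes 0.05 s, during which the arm holds its last target. There are 200 camera calls.

## Working session

There is one attempt and no reset: what is moved stays moved. The work goes in short steps, Python scripts to look and compute and a shell command to move; the robot and the scene stay as the last step left them, time stands still between calls to the robot, and variables do not carry over. Pictures are saved under pics/ and viewed, about 8 in all and at most 12, crops included, and the job is handed in when it is done.

```bash
ls; mkdir -p pics
cat > h.py <<'E'
import numpy as np, cv2
from scipy.spatial.transform import Rotation as R
from plant import env
def q(o): return R.from_quat([o[1],o[2],o[3],o[0]])
def ray(c,u,v):
    K=np.array(c["K"]); d=np.array([(u-K[0,2])/K[0,0],(v-K[1,2])/K[1,1]]); s=d.copy()
    for _ in range(30): s=d/(1+c["k1"]*(s@s))
    return q(c["orientation"]).apply([s[0],s[1],1.])
def onz(c,u,v,z):
    d=ray(c,u,v); e=np.array(c["eye"]); return e+d*(z-e[2])/d[2]
def proj(c,p):
    s=q(c["orientation"]).inv().apply(np.array(p)-c["eye"]); s=s[:2]/s[2]; s=s*(1+c["k1"]*(s@s)); K=np.array(c["K"])
    return [K[0,0]*s[0]+K[0,2],K[1,1]*s[1]+K[1,2]]
def st():
    s=env.get_state(); print(round(s["time"],2),np.round(s["eef_pos"],4),np.round(s["orientation"],4),"F",np.round(s["contact_force"],1),"M",np.round(s["moment"],2),"g",round(s["gripper_width"],3)); print("j",np.round(s["joints"],3)); return s
E
python3 - <<'E'
from h import *
st()
for n in ["top","side"]:
    c=env.camera(n); cv2.imwrite(f"pics/{n}0.png",c["color"]); print(n,np.round(c["eye"],3),np.round(c["orientation"],3),np.round(c["K"],1).tolist(),c["k1"])
    for t in ["outlet","nozzle","rack","free_hole","fan_nozzle","needle_nozzle","sleeve"]:
        print(t,[(np.round(d["box"]).tolist(),round(d["conf"],2)) for d in env.look_for(t,n)[:3]])
E
```

```text
pics
0.0 [ 0.2216 -0.5299  0.2303] [ 0.1383  0.6933  0.1397 -0.6933] F [-0.2 -0.6  0. ] M [-0.    0.    0.05] g 0.999
j [-1.385  0.159  1.598  0.     1.386 -0.21 ]
top [0.387 0.011 1.755] [ 0.02  -0.703  0.71  -0.026] [[504.9, 0.0, 320.8], [0.0, 504.9, 197.6], [0.0, 0.0, 1.0]] 0.002314368561188337
outlet [([369.0, 186.0, 33.0, 33.0], 0.97), ([373.0, 187.0, 12.0, 10.0], 0.35)]
nozzle []
rack [([213.0, 280.0, 56.0, 19.0], 0.97), ([266.0, 252.0, 39.0, 15.0], 0.75), ([265.0, 204.0, 51.0, 19.0], 0.72)]
free_hole [([214.0, 278.0, 52.0, 24.0], 0.98), ([266.0, 204.0, 57.0, 22.0], 0.7), ([263.0, 249.0, 32.0, 14.0], 0.68)]
fan_nozzle [([261.0, 203.0, 6.0, 5.0], 0.59)]
needle_nozzle []
sleeve []
side [ 0.329 -1.189  0.799] [-0.496  0.866 -0.061  0.021] [[468.6, 0.0, 322.6], [0.0, 468.6, 191.0], [0.0, 0.0, 1.0]] 0.02965450404522141
outlet [([356.0, 242.0, 42.0, 45.0], 0.55)]
nozzle [([354.0, 217.0, 9.0, 16.0], 0.45)]
rack [([248.0, 166.0, 17.0, 34.0], 0.94), ([276.0, 187.0, 18.0, 24.0], 0.9), ([322.0, 177.0, 7.0, 16.0], 0.62)]
free_hole [([324.0, 182.0, 18.0, 39.0], 0.97), ([250.0, 163.0, 26.0, 36.0], 0.81), ([275.0, 188.0, 8.0, 27.0], 0.59)]
fan_nozzle [([322.0, 182.0, 17.0, 38.0], 0.65)]
needle_nozzle [([323.0, 181.0, 8.0, 9.0], 0.64), ([292.0, 208.0, 42.0, 1.0], 0.57)]
sleeve [([355.0, 228.0, 16.0, 19.0], 0.6)]
```

Run:
```python
import cv2,numpy as np
a=cv2.imread("pics/top0.png")[110:320,170:450]
b=cv2.imread("pics/side0.png")[130:290,210:420]
a=cv2.resize(a,(800,600),interpolation=3); cv2.imwrite("pics/t1.png",a)
cv2.imwrite("pics/s1.png",cv2.resize(b,(787,600),interpolation=3))
```

```text
(no output)
```

View pics/t1.png

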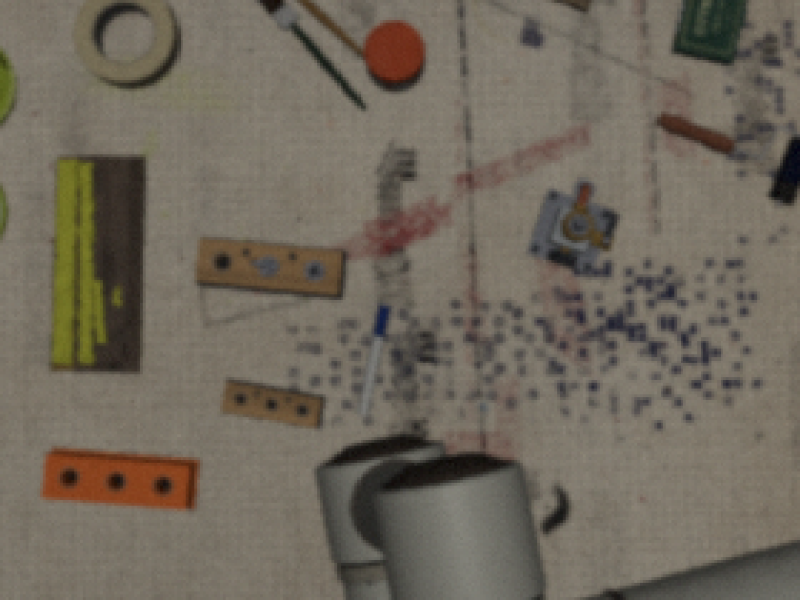

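View pics/s1.png

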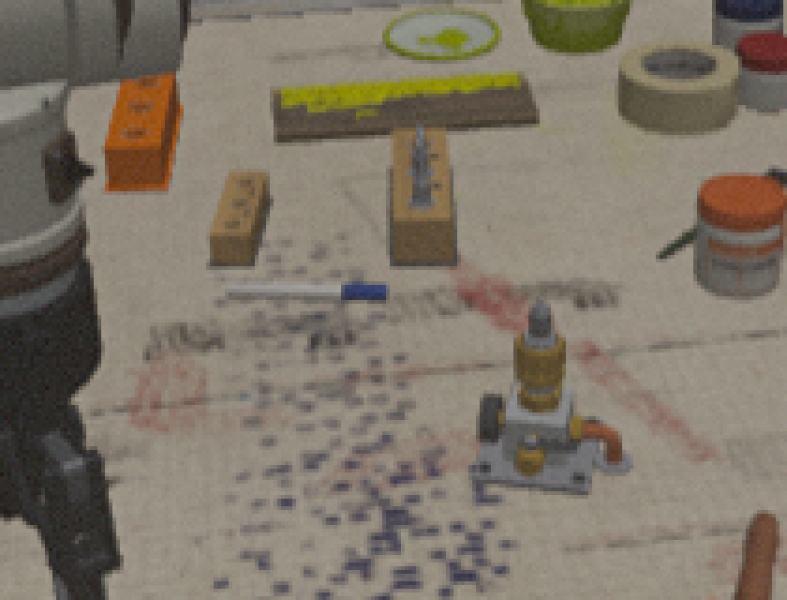

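The top crop shows the natural large rack with its free hole at the left end, about full px (247.7,201.7). The needle is at (280,205), and the outlet coupling at about (371,190). The small and orange blocks are decoys.

Run:
```python
from h import *
T=env.camera("top"); S=env.camera("side")
def f(x,y): return 170+x/2.857,110+y/2.857
for n,p,z in [("free",(222,262),.046),("mid",(267,266),.05),("needle",(315,271),.05),("rackTL",(201,238),.046),("rackTR",(345,250),.046),("rackBR",(342,297),.046),("rackBL",(197,284),.046),("noz",(576,226),.12),
 ("valve",(587,262),.03),("pipe",(585,188),.02)]:
    print(n,np.round(onz(T,*f(*p),z),4))
g=lambda x,y:(210+x*210/787,130+y*160/600)
print("tip side",[ (z,np.round(onz(S,*g(540,300),z),4)) for z in (.129,.132)], "sleeve mid", np.round(onz(S,*g(540,360),.087),4))
# triangulate tip
for a in [(576,226),(576,222)]:
    e1,d1=np.array(T["eye"]),ray(T,*f(*a)); e2,d2=np.array(S["eye"]),ray(S,*g(540,305))
    t=np.linalg.lstsq(np.c_[d1,-d2],e2-e1,rcond=None)[0]; print(e1+t[0]*d1,e2+t[1]*d2)
```

```text
free [0.4871 0.2439 0.046 ]
mid [0.4816 0.1902 0.05  ]
needle [0.4751 0.1335 0.05  ]
rackTL [0.5158 0.2687 0.046 ]
rackTR [0.4998 0.0981 0.046 ]
rackBR [0.4441 0.102  0.046 ]
rackBL [0.4613 0.2735 0.046 ]
noz [ 0.5197 -0.1686  0.12  ]
valve [ 0.4835 -0.1909  0.03  ]
pipe [ 0.5738 -0.1913  0.02  ]
tip side [(0.129, array([ 0.5271, -0.1661,  0.129 ])), (0.132, array([ 0.5262, -0.1707,  0.132 ]))] sleeve mid [ 0.525  -0.1791  0.087 ]
[ 0.51917825 -0.16792037  0.12593878] [ 0.52660532 -0.16888927  0.12664681]
[ 0.52372174 -0.16799038  0.12601506] [ 0.52670486 -0.16837441  0.12630723]
```

```bash
cat >> h.py <<'E'
def d(target,yaw=None):
    "tool-frame shift in cm and yaw turn (deg about tool x) to bring TCP to target with x down and y-axis at world yaw"
    s=st(); r=q(s["orientation"]); dp=np.array(target)-s["eef_pos"]
    print("shift cm",np.round(r.inv().apply(dp)*100,2), "tool axes x,y:",np.round(r.apply([1,0,0]),3),np.round(r.apply([0,1,0]),3))
    if yaw is not None:
        a=np.radians(yaw); y=np.array([np.cos(a),np.sin(a),0]); x=np.array([0,0,-1.]); g=R.from_matrix(np.c_[x,y,np.cross(x,y)])
        print("turn deg",np.round(np.degrees((r.inv()*g).as_rotvec()),2))
E
python3 - <<'E'
from h import *
d([.46,-.168,.24])
c=env.camera("wrist"); s=env.get_state(); r=q(s["orientation"])
print("cam in tool",r.inv().apply(np.array(c["eye"])-s["eef_pos"]), r.inv().apply(q(c["orientation"]).apply(np.eye(3))),c["K"][0][0])
E
```

```text
0.9 [ 0.2216 -0.5305  0.2313] [-0.139  -0.6933 -0.139   0.6933] F [-0.7  0.  -0.2] M [-0.05 -0.03 -0.04] g 1.004
j [-1.385  0.158  1.597 -0.     1.386 -0.21 ]
shift cm [ -0.87 -24.26 -35.97] tool axes x,y: [ 0. -0. -1.] [ 0.386 -0.923  0.   ]
cam in tool [-0.14166484  0.00162843 -0.08276405] [[ 2.14631182e-05  9.99999950e-01  3.16665024e-04]
 [-3.23251822e-01 -2.92726231e-04  9.46312936e-01]
 [ 9.46312982e-01 -1.22673372e-04  3.23251800e-01]] 322.30047880147646
```

Run:
```python
from h import *
d([.524,-.168,.21])
```

```text
0.95 [ 0.2217 -0.5305  0.2313] [-0.139  -0.6933 -0.1391  0.6933] F [-0.4 -0.9  1. ] M [-0.02 -0.04  0.04] g 0.998
j [-1.385  0.158  1.597 -0.     1.386 -0.21 ]
shift cm [  2.13 -21.79 -41.88] tool axes x,y: [-0.  0. -1.] [ 0.386 -0.923 -0.   ]
```

```bash
python3 -m handwheel '[[[0.21,-2.18,-4.19,0,0,0,0],[0.21,-2.18,-4.19,0,0,0,0],[0.21,-2.18,-4.19,0,0,0,0],[0.21,-2.18,-4.19,0,0,0,0],[0.21,-2.18,-4.19,0,0,0,0],[0.21,-2.18,-4.19,0,0,0,0],[0.21,-2.18,-4.19,0,0,0,0],[0.21,-2.18,-4.19,0,0,0,0],[0.21,-2.18,-4.19,0,0,0,0],[0.21,-2.18,-4.19,0,0,0,0]]]'
python3 -m handwheel '[[[0,0,0,-7.7,0,0,0],[0,0,0,-7.7,0,0,0],[0,0,0,-7.7,0,0,0],[0,0,0,-7.7,0,0,0],[0,0,0,-7.7,0,0,0],[0,0,0,-7.7,0,0,0],[0,0,0,-7.7,0,0,0],[0,0,0,-7.7,0,0,0],[0,0,0,0,0,0,0],[0,0,0,0,0,0,0]]]'
python3 - <<'E'
from h import *
d([.524,-.168,.21],-6)
c=env.camera("wrist"); cv2.imwrite("pics/w1.png",c["color"]); np.save("pics/w1.npy",{k:c[k] for k in("K","k1","eye","orientation")},allow_pickle=True)
for t in ("nozzle","sleeve","outlet"): print(t,env.look_for(t,"wrist")[:2])
for p in [(.524,-.168,.131),(.524,-.168,.103),(.524,-.168,0)]: print(proj(c,p))
E
```

```text
time: 1.95
eef_pos: [0.5253, -0.1662, 0.2105]
orientation: [0.139, 0.693, 0.139, -0.693]
contact_force: [0.8, -1.1, 0.3]
gripper_width: 1.0
time: 2.95
eef_pos: [0.5242, -0.1679, 0.2103]
orientation: [0.474, 0.525, 0.474, -0.525]
contact_force: [-0.2, 0.1, 0.4]
gripper_width: 0.996
2.95 [ 0.5242 -0.1679  0.2103] [ 0.4736  0.5251  0.4736 -0.5251] F [-0.2  0.1  0.4] M [-0.03 -0.02 -0.06] g 0.996
j [-0.529  0.112  1.691  0.     1.339 -0.426]
shift cm [ 0.03 -0.02  0.02] tool axes x,y: [ 0. -0. -1.] [ 0.995 -0.103  0.   ]
turn deg [ 0.1  0.  -0. ]
nozzle [{'box': [323.8, 207.2, 26.1, 31.7], 'conf': 0.92}]
sleeve [{'box': [324.0, 196.6, 41.8, 46.8], 'conf': 0.93}]
outlet [{'box': [329.6, 179.2, 108.1, 103.9], 'conf': 0.84}]
[np.float64(321.4918423941493), np.float64(205.4946120960606)]
[np.float64(321.5464810278425), np.float64(193.53012086682287)]
[np.float64(321.67830140268137), np.float64(164.70122740278103)]
```

View pics/w1.png

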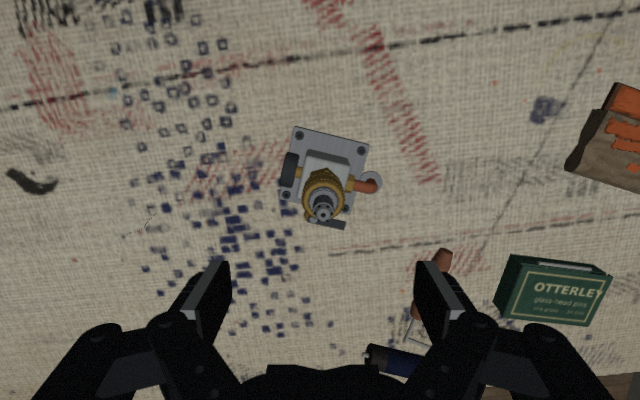

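Fingers are at the bottom and the outlet is at (323,180). The nozzle tip is near (322,213), slightly further toward -y than predicted. I'll zoom in.

Run:
```python
import cv2
a=cv2.imread("pics/w1.png")[120:240,265:395]; cv2.imwrite("pics/w1z.png",cv2.resize(a,None,fx=5,fy=5,interpolation=3))
```

```text
(no output)
```

View pics/w1z.png

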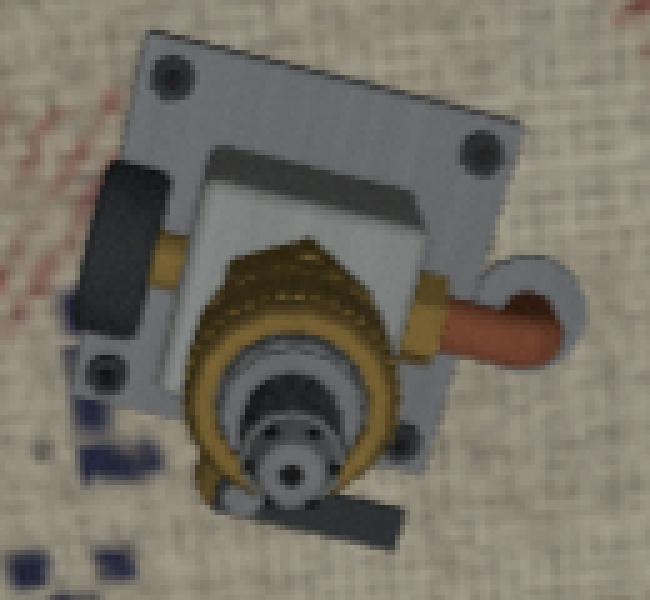

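Run:
```python
from h import *
c=np.load("pics/w1.npy",allow_pickle=True).item()
print("tip",onz(c,323,214.8,.131),"ring",onz(c,323.6,200.2,.102),"flange",onz(c,265+295/5,120+255/5,.004))
for p in [(148,32),(522,124),(423,470),(70,395)]: print(onz(c,265+p[0]/5,120+p[1]/5,.006))
d([.525,-.175,.13])
```

```text
tip [ 0.52434761 -0.1753993   0.131     ] ring [ 0.52504524 -0.17424171  0.102     ] flange [ 0.52592414 -0.17444884  0.004     ]
[ 0.49998168 -0.12251412  0.006     ]
[ 0.57748438 -0.15012456  0.006     ]
[ 0.55020775 -0.22779751  0.006     ]
[ 0.47176511 -0.20121599  0.006     ]
3.15 [ 0.5242 -0.1679  0.2103] [-0.4741 -0.5246 -0.4741  0.5247] F [0.3 0.3 0.6] M [-0.05 -0.04 -0.03] g 1.001
j [-0.529  0.112  1.691 -0.     1.339 -0.428]
shift cm [8.03 0.15 0.7 ] tool axes x,y: [-0.  0. -1.] [ 0.995 -0.101 -0.   ]
```

```bash
python3 -m handwheel '[[[1.6,0.08,0.36,0,0,0,0],[1.6,0.07,0.35,0,0,0,0],[1.6,0,0,0,0,0,0],[1.6,0,0,0,0,0,0],[1.6,0,0,0,0,0,0],[1.6,0,0,0,0,0,0],[1.6,0,0,0,0,0,0],[1.2,0,0,0,0,0,0],[1.0,0,0,0,0,0,0],[0,0,0,0,0,0,0]]]' 40
python3 -m handwheel '[[[0,0,0,0,0,0,0.45],[0,0,0,0,0,0,0.55],[0,0,0,0,0,0,0.7],[0,0,0,0,0,0,0.7],[0,0,0,0,0,0,0.7],[0,0,0,0,0,0,0.7],[0,0,0,0,0,0,0.7],[0,0,0,0,0,0,0.7],[0,0,0,0,0,0,0.7],[0,0,0,0,0,0,0.7]]]' 40
python3 - <<'E'
from h import *
d([.525,-.175,.076],-6)
E
```

```text
time: 4.15
eef_pos: [0.5241, -0.1746, 0.0749]
orientation: [-0.473, -0.524, -0.475, 0.525]
contact_force: [-0.4, -0.6, -1.1]
gripper_width: 1.0
time: 5.15
eef_pos: [0.5242, -0.1751, 0.0765]
orientation: [-0.474, -0.524, -0.475, 0.525]
contact_force: [-4.9, 0.3, 3.1]
gripper_width: 0.413
5.15 [ 0.5242 -0.1751  0.0765] [-0.474  -0.5237 -0.475   0.5248] F [-4.9  0.3  3.1] M [-0.06  0.96  0.04] g 0.413
j [-5.410e-01  2.760e-01  1.787e+00 -1.000e-03  1.081e+00 -4.400e-01]
shift cm [ 0.05  0.08 -0.02] tool axes x,y: [-0.002  0.    -1.   ] [ 0.995 -0.099 -0.002]
turn deg [0.29 0.01 0.12]
```

```bash
python3 -m handwheel '[[[0.05,-0.1,0,0,0,0,0.7],[0.05,0,0,0,0,0,0.7],[0.05,0,0,0,0,0,0.7],[0.05,0,0,0,0,0,0.7],[0,0,0,0,0,0,0.7],[0,0,0,0,0,0,0.7],[0,0,0,0,0,0,0.7],[0,0,0,0,0,0,0.7],[0,0,0,0,0,0,0.7],[0,0,0,0,0,0,0.7]]]' 50
python3 -c "
from h import *
st()"
```

```text
time: 6.15
eef_pos: [0.5242, -0.1752, 0.0761]
orientation: [-0.475, -0.524, -0.474, 0.524]
contact_force: [-6.7, 1.7, 14.1]
gripper_width: 0.404
6.15 [ 0.5242 -0.1752  0.0761] [-0.4746 -0.5242 -0.4744  0.5244] F [-6.7  1.7 14.1] M [0.42 1.36 0.03] g 0.404
j [-0.541  0.275  1.789 -0.     1.078 -0.441]
```

```bash
python3 -m handwheel '[[[-0.08,-0.05,0,0,0,0,0.7],[0,0,0,1,0,0,0.7],[0,0,0,1,0,0,0.7],[0,0,0,1,0,0,0.7],[0,0,0,1,0,0,0.7],[0,0,0,1,0,0,0.7],[0,0,0,1,0,0,0.7],[0,0,0,1,0,0,0.7],[0,0,0,1,0,0,0.7],[0,0,0,0,0,0,0.7]]]' 50
python3 -c "
from h import *
d([.525,-.175,.076],-14)"
```

```text
time: 7.15
eef_pos: [0.5239, -0.1752, 0.0762]
orientation: [0.437, 0.556, 0.436, -0.556]
contact_force: [-3.4, 0.5, 7.3]
gripper_width: 0.407
7.15 [ 0.5239 -0.1752  0.0762] [ 0.4369  0.5563  0.4362 -0.5562] F [-3.4  0.5  7.3] M [0.16 0.89 0.02] g 0.407
j [-0.541  0.274  1.79  -0.     1.077 -0.301]
shift cm [ 0.02  0.1  -0.04] tool axes x,y: [ 0.001 -0.001 -1.   ] [ 0.971 -0.238  0.001]
turn deg [ 0.26  0.02 -0.05]
```

```bash
python3 -m handwheel '[[[0,0,0,1,0,0,0.7],[0,0,0,1,0,0,0.7],[0,0,0,1,0,0,0.7],[0,0,0,1,0,0,0.7],[0,0,0,1,0,0,0.7],[0,0,0,1,0,0,0.7],[0,0,0,1,0,0,0.7],[0,0,0,1,0,0,0.7],[0,0,0,0,0,0,0.7],[0,0,0,0,0,0,0.7]]]' 50
python3 -c "
from h import *
d([.525,-.175,.076],-22)"
```

```text
time: 8.15
eef_pos: [0.5237, -0.1751, 0.0762]
orientation: [-0.397, -0.585, -0.397, 0.585]
contact_force: [-4.7, -0.2, 7.6]
gripper_width: 0.408
8.15 [ 0.5237 -0.1751  0.0762] [-0.397  -0.5852 -0.3967  0.5853] F [-4.7 -0.2  7.6] M [ 0.18  0.97 -0.01] g 0.408
j [-0.541  0.274  1.79  -0.     1.077 -0.162]
shift cm [ 0.02  0.12 -0.06] tool axes x,y: [ 0. -0. -1.] [ 0.929 -0.37   0.   ]
turn deg [ 0.28  0.02 -0.02]
```

```bash
python3 -m handwheel '[[[0,0,0,1,0,0,0.7],[0,0,0,1,0,0,0.7],[0,0,0,1,0,0,0.7],[0,0,0,1,0,0,0.7],[0,0,0,1,0,0,0.7],[0,0,0,1,0,0,0.7],[0,0,0,1,0,0,0.7],[0,0,0,1,0,0,0.7],[0,0,0,0,0,0,0.7],[0,0,0,0,0,0,0.7]]]' 50
python3 -c "
from h import *
d([.525,-.175,.076],-30)"
```

```text
time: 9.15
eef_pos: [0.5235, -0.175, 0.0762]
orientation: [-0.355, -0.611, -0.355, 0.612]
contact_force: [-5.7, 1.1, 8.9]
gripper_width: 0.408
9.15 [ 0.5235 -0.175   0.0762] [-0.355  -0.6114 -0.355   0.6117] F [-5.7  1.1  8.9] M [0.26 1.12 0.02] g 0.408
j [-0.541  0.274  1.79  -0.     1.078 -0.023]
shift cm [ 0.02  0.13 -0.08] tool axes x,y: [-0. -0. -1.] [ 0.868 -0.496 -0.   ]
turn deg [0.28 0.02 0.01]
```

```bash
python3 -m handwheel '[[[0,-0.08,0.05,1,0,0,0.7],[0,0,0,1,0,0,0.7],[0,0,0,1,0,0,0.7],[0,0,0,1,0,0,0.7],[0,0,0,1,0,0,0.7],[0,0,0,1,0,0,0.7],[0,0,0,1,0,0,0.7],[0,0,0,1,0,0,0.7],[0,0,0,0,0,0,0.7],[0,0,0,0,0,0,0.7]]]' 50
python3 -c "
from h import *
d([.525,-.175,.076],-38)"
```

```text
time: 10.15
eef_pos: [0.5233, -0.1749, 0.0762]
orientation: [0.312, 0.635, 0.311, -0.634]
contact_force: [-1.7, 1.7, 7.0]
gripper_width: 0.408
10.15 [ 0.5233 -0.1749  0.0762] [ 0.3117  0.6353  0.3112 -0.6344] F [-1.7  1.7  7. ] M [0.41 0.55 0.01] g 0.408
j [-5.420e-01  2.720e-01  1.792e+00  1.000e-03  1.076e+00  1.160e-01]
shift cm [ 0.02  0.14 -0.1 ] tool axes x,y: [ 0.001 -0.    -1.   ] [ 0.791 -0.612  0.001]
turn deg [ 0.27 -0.05 -0.07]
```

```bash
python3 -m handwheel '[[[0,0,0,1,0,0,0.7],[0,0,0,1,0,0,0.7],[0,0,0,1,0,0,0.7],[0,0,0,1,0,0,0.7],[0,0,0,1,0,0,0.7],[0,0,0,1,0,0,0.7],[0,0,0,1,0,0,0.7],[0,0,0,1,0,0,0.7],[0,0,0,0,0,0,0.7],[0,0,0,0,0,0,0.7]]]' 50
python3 -c "
from h import *
d([.525,-.175,.076],-46)"
```

```text
time: 11.15
eef_pos: [0.5231, -0.1747, 0.0758]
orientation: [0.266, 0.655, 0.266, -0.655]
contact_force: [-2.3, 2.6, 4.4]
gripper_width: 0.411
11.15 [ 0.5231 -0.1747  0.0758] [ 0.2664  0.6555  0.2663 -0.6546] F [-2.3  2.6  4.4] M [ 0.43  0.5  -0.02] g 0.411
j [-5.420e-01  2.720e-01  1.793e+00  1.000e-03  1.076e+00  2.560e-01]
shift cm [-0.02  0.15 -0.12] tool axes x,y: [ 0.001  0.    -1.   ] [ 0.698 -0.716  0.001]
turn deg [ 0.25 -0.06 -0.03]
```

The force and height both dropped, so the notch has probably been found. I'll test with a small push.

```bash
python3 -m handwheel '[[[0.05,0,0,0,0,0,0.7],[0.05,0,0,0,0,0,0.7],[0.05,0,0,0,0,0,0.7],[0,0,0,0,0,0,0.7],[0,0,0,0,0,0,0.7],[0,0,0,0,0,0,0.7],[0,0,0,0,0,0,0.7],[0,0,0,0,0,0,0.7],[0,0,0,0,0,0,0.7],[0,0,0,0,0,0,0.7]]]' 50
python3 -c "
from h import *
st()"
```

```text
time: 12.15
eef_pos: [0.5231, -0.1747, 0.0744]
orientation: [0.266, 0.655, 0.266, -0.655]
contact_force: [-2.4, 2.2, 6.2]
gripper_width: 0.406
12.15 [ 0.5231 -0.1747  0.0744] [ 0.2664  0.6555  0.2663 -0.6546] F [-2.4  2.2  6.2] M [ 0.52  0.44 -0.07] g 0.406
j [-5.420e-01  2.740e-01  1.793e+00  1.000e-03  1.073e+00  2.560e-01]
```

```bash
python3 -m handwheel '[[[0.05,0,0,0,0,0,0.7],[0.05,0,0,0,0,0,0.7],[0.05,0,0,0,0,0,0.7],[0.05,0,0,0,0,0,0.7],[0.05,0,0,0,0,0,0.7],[0.05,0,0,0,0,0,0.7],[0.05,0,0,0,0,0,0.7],[0.05,0,0,0,0,0,0.7],[0,0,0,0,0,0,0.7],[0,0,0,0,0,0,0.7]]]' 60
python3 -c "
from h import *
st()"
```

```text
time: 13.15
eef_pos: [0.5231, -0.1747, 0.0707]
orientation: [0.266, 0.655, 0.266, -0.655]
contact_force: [-3.7, 2.8, 7.4]
gripper_width: 0.406
13.15 [ 0.5231 -0.1747  0.0707] [ 0.2663  0.6555  0.2663 -0.6546] F [-3.7  2.8  7.4] M [ 0.57  0.57 -0.07] g 0.406
j [-5.420e-01  2.800e-01  1.795e+00  1.000e-03  1.066e+00  2.560e-01]
```

```bash
python3 -m handwheel '[[[0.05,0,0,0,0,0,0.7],[0.05,0,0,0,0,0,0.7],[0.05,0,0,0,0,0,0.7],[0,0,0,0,0,0,0.7],[0,0,0,0,0,0,0.7],[0,0,0,0,0,0,0.7],[0,0,0,0,0,0,0.7],[0,0,0,0,0,0,0.7],[0,0,0,0,0,0,0.7],[0,0,0,0,0,0,0.7]]]' 60
python3 -c "
from h import *
st()"
```

```text
time: 14.15
eef_pos: [0.5232, -0.1747, 0.0703]
orientation: [0.266, 0.655, 0.266, -0.655]
contact_force: [-6.5, 4.2, 16.0]
gripper_width: 0.406
14.15 [ 0.5232 -0.1747  0.0703] [ 0.2663  0.6553  0.2664 -0.6547] F [-6.5  4.2 16. ] M [ 0.92  1.29 -0.07] g 0.406
j [-5.420e-01  2.810e-01  1.795e+00  1.000e-03  1.065e+00  2.560e-01]
```

```bash
python3 -m handwheel '[[[-0.1,0,0,0,0,0,0.7],[-0.05,0,0,0,0,0,0.6],[0,0,0,0,0,0,0.3],[0,0,0,0,0,0,0],[0,0,0,0,0,0,0],[0,0,0,0,0,0,0],[-1.5,0,0,0,0,0,0],[-1.5,0,0,0,0,0,0],[-1.0,0,0,0,0,0,0],[0,0,0,0,0,0,0]]]' 60
python3 - <<'E'
from h import *
d([.5242,-.174,.112],-46)
c=env.camera("wrist"); print([b for t in("nozzle","sleeve") for b in env.look_for(t,"wrist")[:1]])
a=proj(c,(.5242,-.174,.136)); b=proj(c,(.5242,-.174,.103)); print(a,b)
u,v=int(b[0]),int(b[1]); v=min(max(v,100),300)
cv2.imwrite("pics/w2.png",cv2.resize(c["color"][v-100:v+100,u-130:u+130],None,fx=3,fy=3,interpolation=3)); print(u-130,v-100)
np.save("pics/w2.npy",{k:c[k] for k in("K","k1","eye","orientation")},allow_pickle=True)
E
```

```text
time: 15.15
eef_pos: [0.5243, -0.1759, 0.1126]
orientation: [0.268, 0.656, 0.265, -0.654]
contact_force: [-0.0, 0.2, 0.3]
gripper_width: 0.999
15.15 [ 0.5243 -0.1759  0.1126] [ 0.268   0.6561  0.265  -0.6538] F [-0.   0.2  0.3] M [-0.    0.03  0.05] g 0.999
j [-0.542  0.221  1.773  0.     1.143  0.256]
shift cm [ 0.06 -0.15 -0.13] tool axes x,y: [ 0.005 -0.003 -1.   ] [ 0.698 -0.716  0.005]
turn deg [ 0.28 -0.08 -0.3 ]
[{'box': [319.2, 268.9, 45.5, 60.2], 'conf': 0.86}, {'box': [319.9, 231.5, 64.9, 64.7], 'conf': 0.97}]
[np.float64(316.0671652433424), np.float64(286.5915834643207)] [np.float64(316.8488924834981), np.float64(249.98779101515953)]
186 149
```

View pics/w2.png

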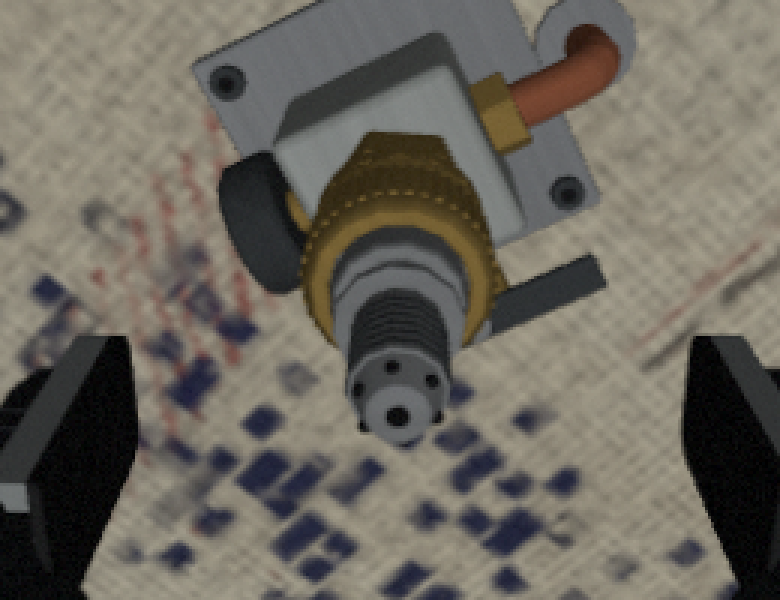

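Nozzle popped up, tip at crop (398,416), well centred between the jaws at (130..690). I'll close on the grip.

```bash
python3 -m handwheel '[[[0,0,-0.08,0,0,0,0.5],[0,0,0,0,0,0,0.7],[0,0,0,0,0,0,0.9],[0,0,0,0,0,0,0.9],[0,0,0,0,0,0,0.9],[0,0,0,0,0,0,0.9],[0,0,0,0,0,0,0.9],[0,0,0,0,0,0,0.9],[0,0,0,0,0,0,0.9],[0,0,0,0,0,0,0.9]]]' 50
python3 -c "
from h import *
st()"
```

```text
time: 16.3
eef_pos: [0.5231, -0.1742, 0.1097]
orientation: [-0.266, -0.655, -0.267, 0.655]
contact_force: [-0.9, 2.5, 4.0]
gripper_width: 0.163
16.3 [ 0.5231 -0.1742  0.1097] [-0.2663 -0.655  -0.2667  0.655 ] F [-0.9  2.5  4. ] M [ 0.5   0.37 -0.  ] g 0.163
j [-0.541  0.224  1.775  0.     1.143  0.257]
```

```bash
python3 -m handwheel '[[[-0.2,0,0,0,0,0,0.9],[-0.2,0,0,0,0,0,0.9],[-0.3,0,0,0,0,0,0.9],[-0.3,0,0,0,0,0,0.9],[-0.3,0,0,0,0,0,0.9],[-0.3,0,0,0,0,0,0.9],[0,0,0,0,0,0,0.9],[0,0,0,0,0,0,0.9],[0,0,0,0,0,0,0.9],[0,0,0,0,0,0,0.9]]]' 60
python3 -c "
from h import *
st()"
```

```text
time: 17.3
eef_pos: [0.5235, -0.1748, 0.126]
orientation: [0.267, 0.655, 0.266, -0.655]
contact_force: [-1.1, 0.7, 1.6]
gripper_width: 0.155
17.3 [ 0.5235 -0.1748  0.126 ] [ 0.2669  0.6552  0.2661 -0.6548] F [-1.1  0.7  1.6] M [ 0.09  0.19 -0.02] g 0.155
j [-0.541  0.203  1.764 -0.     1.173  0.257]
```

```bash
python3 -m handwheel '[[[-0.5,0,0,0,0,0,0.9],[-0.5,0,0,0,0,0,0.9],[-0.5,0,0,0,0,0,0.9],[-0.5,0,0,0,0,0,0.9],[-0.8,0,0,0,0,0,0.9],[-1.0,0,0,0,0,0,0.9],[-1.5,0,0,0,0,0,0.9],[-1.5,0,0,0,0,0,0.9],[0,0,0,0,0,0,0.9],[0,0,0,0,0,0,0.9]]]' 60
python3 - <<'E'
from h import *
c=env.camera("side"); cv2.imwrite("pics/s2.png",cv2.resize(c["color"][120:290,220:420],None,fx=3.5,fy=3.5,interpolation=3))
d([.487,.244,.19],-6)
E
```

```text
time: 18.3
eef_pos: [0.5235, -0.1746, 0.1943]
orientation: [0.267, 0.655, 0.266, -0.655]
contact_force: [-0.3, -0.3, -1.9]
gripper_width: 0.16
18.35 [ 0.523  -0.1743  0.1934] [-0.2664 -0.6549 -0.2666  0.655 ] F [ 0.5  0.3 -1.1] M [-0.02 -0.03 -0.07] g 0.159
j [-0.541  0.129  1.706  0.     1.307  0.257]
shift cm [  0.35 -32.46 -26.62] tool axes x,y: [-0.  0. -1.] [ 0.698 -0.716 -0.   ]
turn deg [-3.972e+01 -0.000e+00  2.000e-02]
```

View pics/s2.png

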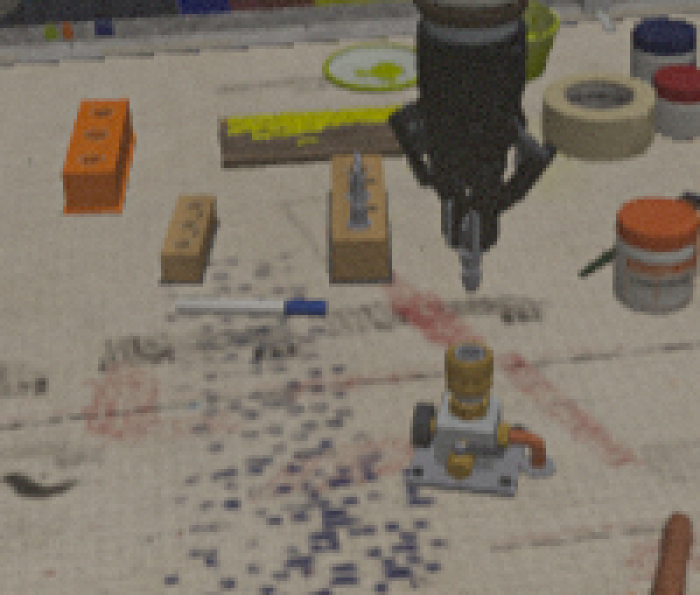

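The nozzle (about px 472,270 in the crop) is out and hanging straight, and the coupling's sleeve is back at the top with the bore open. Moving to the rack.

```bash
python3 -m handwheel '[[[0,-3.25,-2.66,0,0,0,0.9],[0,-3.25,-2.66,0,0,0,0.9],[0,-3.25,-2.66,0,0,0,0.9],[0,-3.25,-2.66,0,0,0,0.9],[0,-3.25,-2.66,0,0,0,0.9],[0,-3.25,-2.66,0,0,0,0.9],[0,-3.25,-2.66,0,0,0,0.9],[0,-3.25,-2.66,0,0,0,0.9],[0,-3.25,-2.66,0,0,0,0.9],[0,-3.25,-2.66,0,0,0,0.9]]]' 60
python3 -m handwheel '[[[0,0,0,-6.6,0,0,0.9],[0,0,0,-6.6,0,0,0.9],[0,0,0,-6.6,0,0,0.9],[0,0,0,-6.6,0,0,0.9],[0,0,0,-6.6,0,0,0.9],[0,0,0,-6.7,0,0,0.9],[0,0,0,0,0,0,0.9],[0,0,0,0,0,0,0.9],[0,0,0,0,0,0,0.9],[0,0,0,0,0,0,0.9]]]' 60
python3 - <<'E'
from h import *
d([.487,.244,.19],-6)
c=env.camera("wrist"); b=proj(c,(.487,.244,.046)); print(b)
cv2.imwrite("pics/w3.png",c["color"])
u,v=int(b[0]),int(b[1]); v=min(max(v,100),300)
cv2.imwrite("pics/w3z.png",cv2.resize(c["color"][v-100:v+100,u-130:u+130],None,fx=3,fy=3,interpolation=3)); print(u-130,v-100)
np.save("pics/w3.npy",{k:c[k] for k in("K","k1","eye","orientation")},allow_pickle=True)
E
```

```text
time: 19.35
eef_pos: [0.4857, 0.2456, 0.1927]
orientation: [-0.266, -0.654, -0.267, 0.656]
contact_force: [0.6, 0.6, -0.3]
gripper_width: 0.156
time: 20.35
eef_pos: [0.4866, 0.244, 0.1934]
orientation: [-0.473, -0.526, -0.473, 0.526]
contact_force: [-0.9, 0.7, -0.7]
gripper_width: 0.162
20.35 [0.4866 0.244  0.1934] [-0.4727 -0.5258 -0.4728  0.5259] F [-0.9  0.7 -0.7] M [0.03 0.05 0.01] g 0.162
j [0.243 0.111 1.726 0.    1.305 0.349]
shift cm [ 0.34  0.04 -0.01] tool axes x,y: [-0. -0. -1.] [ 0.994 -0.106 -0.   ]
turn deg [-0.09  0.01  0.02]
[np.float64(322.2926839081811), np.float64(179.80917950814035)]
192 79
```

View pics/w3z.png

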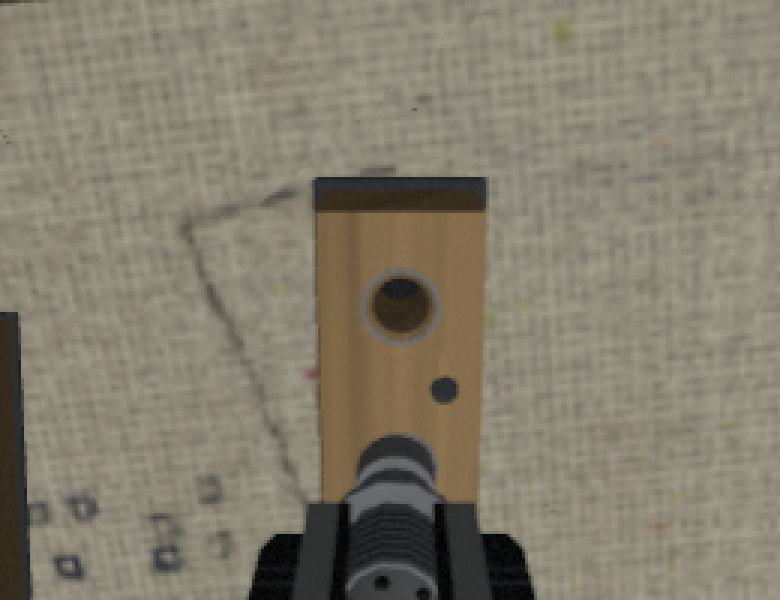

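Run:
```python
from h import *
c=np.load("pics/w3.npy",allow_pickle=True).item()
p=env.get_state()["eef_pos"]
print("hole",onz(c,192+400/3,79+307/3,.046), "rack end corners",onz(c,192+316/3,79+211/3,.046),onz(c,192+486/3,79+211/3,.046))
for z in (.155,.16,.188,.1905): print(z,[(round((a-o)*3)) for a,o in zip(proj(c,[p[0],p[1],z]),(192,79))])
print([(np.round(b["box"]),b["conf"]) for b in (env.camera("wrist") and env.look_for("nozzle","wrist"))[:1]])
for h in [(.4888,.2425)]: d([h[0],h[1],.0495],-6)
```

```text
hole [0.48966172 0.2422327  0.046     ] rack end corners [0.46763114 0.27478464 0.046     ] [0.51849065 0.26934982 0.046     ]
0.155 [389, 448]
0.16 [389, 459]
0.188 [389, 528]
0.1905 [389, 535]
[(array([324., 263.,  32.,  73.]), 0.85)]
20.5 [0.4867 0.244  0.1936] [-0.4729 -0.5257 -0.4729  0.5257] F [ 0.1 -0.5  0.1] M [-0.01  0.    0.  ] g 0.161
j [0.243 0.111 1.725 0.    1.305 0.348]
shift cm [14.41  0.23  0.13] tool axes x,y: [-0.  0. -1.] [ 0.994 -0.105 -0.   ]
turn deg [-0.05 -0.    0.  ]
```

Run:
```python
import cv2
a=cv2.imread("pics/w3.png")[190:300,260:390]; cv2.imwrite("pics/w3y.png",cv2.resize(a,None,fx=5,fy=5,interpolation=3))
```

```text
(no output)
```

View pics/w3y.png

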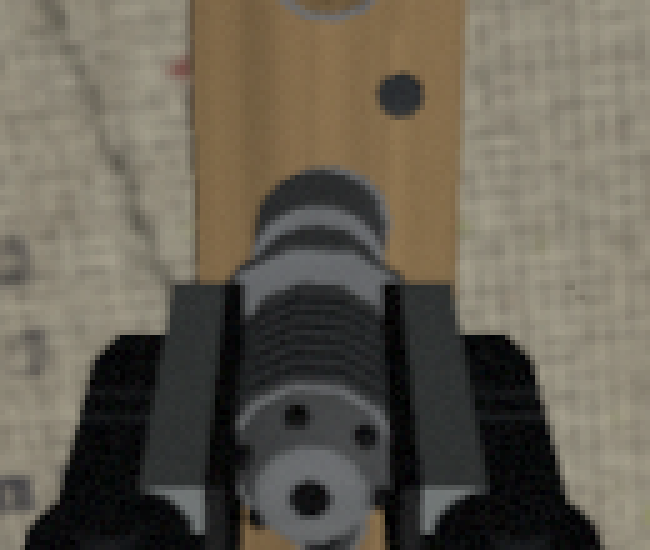

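```bash
python3 -m handwheel '[[[1.2,0.1,0.1,0,0,0,0.9],[1.5,0,0,0,0,0,0.9],[1.5,0,0,0,0,0,0.9],[1.5,0,0,0,0,0,0.9],[1.5,0,0,0,0,0,0.9],[1.3,0,0,0,0,0,0.9],[1.2,0,0,0,0,0,0.9],[0.8,0,0,0,0,0,0.9],[0,0,0,0,0,0,0.9],[0,0,0,0,0,0,0.9]]]' 60
python3 - <<'E'
from h import *
d([.4876,.243,.047],-6)
c=env.camera("wrist"); cv2.imwrite("pics/w4.png",cv2.resize(c["color"][150:320,250:400],None,fx=4,fy=4,interpolation=3)[:600])
c=env.camera("side"); u,v=map(int,proj(c,(.4876,.243,.06))); cv2.imwrite("pics/s4.png",cv2.resize(c["color"][v-30:v+30,u-30:u+30],(600,600),interpolation=3))
a=cv2.imread("pics/w4.png"); b=cv2.imread("pics/s4.png"); b=cv2.resize(b,(200,200)); a=a[:600,:600]; cv2.imwrite("pics/c4.png",np.hstack([a,np.vstack([b,np.zeros((400,200,3),np.uint8)])]))
E
```

```text
time: 21.5
eef_pos: [0.4879, 0.243, 0.0889]
orientation: [0.473, 0.526, 0.473, -0.525]
contact_force: [-1.0, 0.9, -0.2]
gripper_width: 0.161
21.5 [0.4879 0.243  0.0889] [ 0.4731  0.5258  0.4729 -0.5254] F [-1.   0.9 -0.2] M [ 0.03  0.   -0.01] g 0.161
j [0.24  0.238 1.805 0.    1.098 0.345]
shift cm [ 4.19 -0.04  0.  ] tool axes x,y: [ 0.001  0.    -1.   ] [ 0.994 -0.105  0.001]
turn deg [-0.02 -0.01 -0.03]
```

View pics/c4.png

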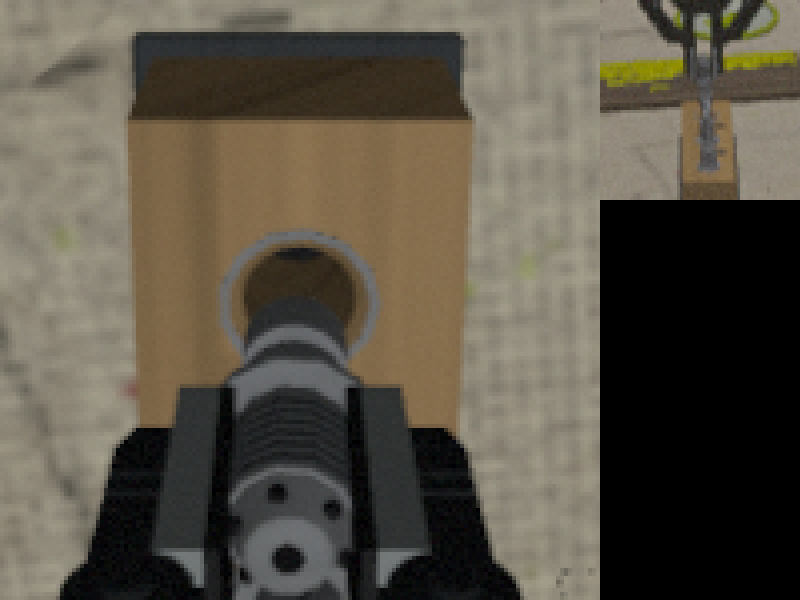

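The plug's nose (col 298) lines up with the hole (col 300), and the extrapolated row matches. Lowering gently.

```bash
python3 -m handwheel '[[[0.3,0,0,0,0,0,0.9],[0.3,0,0,0,0,0,0.9],[0.3,0,0,0,0,0,0.9],[0.3,0,0,0,0,0,0.9],[0.3,0,0,0,0,0,0.9],[0.3,0,0,0,0,0,0.9],[0.2,0,0,0,0,0,0.9],[0,0,0,0,0,0,0.9],[0,0,0,0,0,0,0.9],[0,0,0,0,0,0,0.9]]]' 60
python3 -c "
from h import *
st()"
```

```text
time: 22.6
eef_pos: [0.4877, 0.2429, 0.0688]
orientation: [0.473, 0.526, 0.473, -0.525]
contact_force: [0.0, 0.0, -0.8]
gripper_width: 0.164
22.6 [0.4877 0.2429 0.0688] [ 0.4731  0.5257  0.473  -0.5255] F [ 0.   0.  -0.8] M [-0.04  0.01 -0.01] g 0.164
j [0.24  0.268 1.814 0.    1.059 0.345]
```

No contact so far, and the plug should be about 12 mm into the hole. Continuing.

```bash
python3 -m handwheel '[[[0.3,0,0,0,0,0,0.9],[0.3,0,0,0,0,0,0.9],[0.3,0,0,0,0,0,0.9],[0.3,0,0,0,0,0,0.9],[0.3,0,0,0,0,0,0.9],[0.2,0,0,0,0,0,0.9],[0.2,0,0,0,0,0,0.9],[0.1,0,0,0,0,0,0.9],[0,0,0,0,0,0,0.9],[0,0,0,0,0,0,0.9]]]' 60
python3 -c "
from h import *
st()"
```

```text
time: 23.6
eef_pos: [0.4876, 0.2429, 0.0492]
orientation: [-0.473, -0.525, -0.473, 0.526]
contact_force: [-3.0, -0.6, 5.5]
gripper_width: 0.156
23.6 [0.4876 0.2429 0.0492] [-0.4731 -0.5255 -0.4731  0.5256] F [-3.  -0.6  5.5] M [-0.15  0.51  0.02] g 0.156
j [ 0.24   0.3    1.821 -0.     1.021  0.345]
```

```bash
python3 -m handwheel '[[[0.05,0,0,0,0,0,0.9],[0.05,0,0,0,0,0,0.9],[0,0,0,0,0,0,0.9],[0,0,0,0,0,0,0.9],[0,0,0,0,0,0,0.8],[0,0,0,0,0,0,0.7],[0,0,0,0,0,0,0.6],[0,0,0,0,0,0,0.5],[0,0,0,0,0,0,0.5],[0,0,0,0,0,0,0.5]]]' 30
python3 -m handwheel '[[[-1,0,0,0,0,0,0.5],[-1,0,0,0,0,0,0.5],[-1.5,0,0,0,0,0,0.5],[-1.5,0,0,0,0,0,0.5],[-1.5,0,0,0,0,0,0.5],[-1.5,0,0,0,0,0,0.5],[-1.0,0,0,0,0,0,0.5],[0,0,0,0,0,0,0.5],[0,0,0,0,0,0,0.5],[0,0,0,0,0,0,0.5]]]' 30
python3 - <<'E'
from h import *
st()
c=env.camera("wrist"); a=cv2.resize(c["color"][130:330,220:420],(600,600),interpolation=3); cv2.imwrite("pics/c5.png",a)
for z in (.046,.0485,.068,.074): print(z,[(a_-o)*3 for a_,o in zip(proj(c,(.4876,.2429,z)),(220,130))])
E
```

```text
time: 24.6
eef_pos: [0.4875, 0.2429, 0.0474]
orientation: [-0.473, -0.525, -0.473, 0.526]
contact_force: [0.5, -0.2, 0.5]
gripper_width: 0.499
time: 25.6
eef_pos: [0.4869, 0.2427, 0.1367]
orientation: [-0.473, -0.525, -0.473, 0.526]
contact_force: [-0.4, -0.3, 0.6]
gripper_width: 0.497
25.6 [0.4869 0.2427 0.1367] [-0.4727 -0.525  -0.4734  0.5262] F [-0.4 -0.3  0.6] M [0.02 0.03 0.01] g 0.497
j [0.24  0.173 1.776 0.    1.195 0.345]
0.046 [np.float64(308.6604488253346), np.float64(209.26921213676928)]
0.0485 [np.float64(308.6674708610682), np.float64(212.55345782662474)]
0.068 [np.float64(308.7272468467218), np.float64(240.53585972495608)]
0.074 [np.float64(308.7476361036231), np.float64(250.09069450272958)]
```

View pics/c5.png

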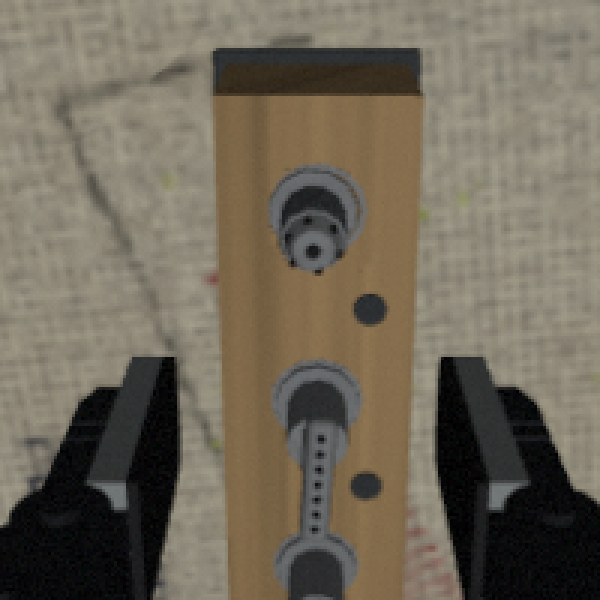

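The nozzle stands seated. Its tip is at (313,251), against a prediction of row 250 for fully home, and its shoulder sits flush like its neighbours'. Last check is the sleeve, before and after.

Run:
```python
from h import *
c=env.camera("side"); a=cv2.imread("pics/side0.png")[205:265,330:380]; b=c["color"][205:265,330:380]
cv2.imwrite("pics/c6.png",np.hstack([cv2.resize(i,(400,480),interpolation=3) for i in(a,b)]))
for z in (.103,.102,.098,.072): print(z,(proj(c,(.5242,-.175,z))[1]-205)*8)
```

```text
0.103 121.29635889058545
0.102 123.8066593038177
0.098 133.82760238212518
0.072 198.18420290387212
```

View pics/c6.png

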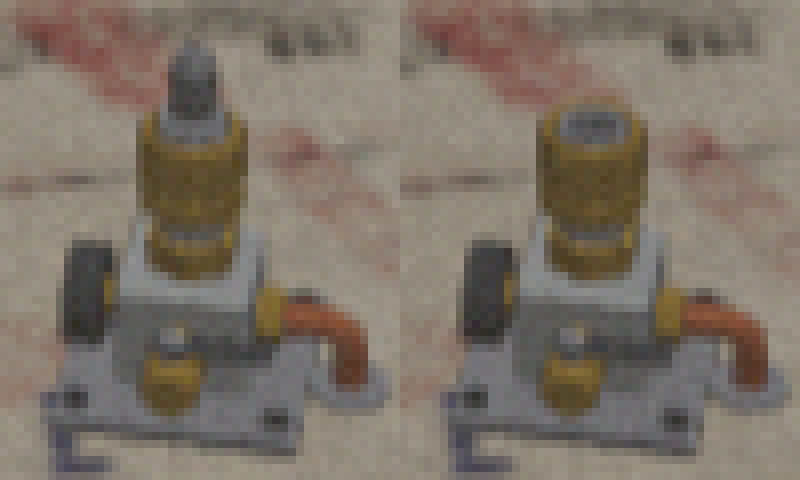

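The sleeve's lower edge (row about 225) and the gap beneath it look the same before and after, so it has sprung forward. Handing in.

```bash
python3 -c "
from h import *
st(); print(env.job_done())"
```

```text
25.7 [0.4869 0.2427 0.1366] [-0.4727 -0.525  -0.4734  0.5262] F [-0.1 -0.2 -0.3] M [-0.03  0.03 -0.03] g 0.502
j [0.24  0.173 1.776 0.    1.195 0.345]
the job is handed in; nothing more can be done
None
```

The blow nozzle is out of the coupling and standing fully home in the free hole of the larger wooden rack. I handed the job in at 25.7 s with the arm clear.

**Unlocking:** I turned the sleeve clockwise about 40° while leaning on it with roughly 7–9 N. One reading was 14 N, before the turn started. At the notch the force dropped to 4.4 N and the sleeve sank 0.4 mm. I then pushed it to its firm stop, peaking at 16 N, just over the 5–15 N suggested and well under the pin's 35 N. The nozzle popped up.

**Moving:** I drew the nozzle straight up with only small forces and lowered it into the hole. The only contact I read was 5.5 N at the bottom.

**Last checks:**
- **Nozzle:** The wrist camera shows its tip within about 1 pixel of the fully home position, with the shoulder flush like its neighbours'.
- **Sleeve:** The side camera shows it as far forward as at the start.
- **Forces:** The wrist force was about zero at hand-in.
- **Disagreement:** The top and wrist cameras put the hole about 2.6 mm apart in x. I settled it by lining the plug up with the hole in the wrist picture.
- **Not checked:** I did not compare the bystanders' positions one by one, but the arm never came near them.

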